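Portion of oats into the mug

ROBOT

A 6-joint arm with a two-finger parallel gripper is mounted at the origin on the work surface. World frame = base frame: x ahead of the robot, y to its left, z up, the work surface at z = 0. Lengths are in m, angles in rad, forces in N, time in s.
With the tool pointing down it reaches from about 0.35 to 0.975 m from the base axis. Payload 4.9 kg.
Tool frame: the origin (TCP) lies on the centre line of the jaws, within the pads' length; the fingertips stand ahead of it and the grasp point (between the pads) is the TCP (manip.tip_extent is the z of the fingertips in the tool frame, in m); z points along the fingers, y is the line along which they close (so a half turn about z gives the same grasp; the last joint's range is limited). The gripper opens to 85 mm and grips with 20 to 120 N. Pads are 22 mm wide; open, the fingers measure 114 mm over their backs; the gripper's body (76 mm by 85 mm) begins 54 mm behind the grasp point. The pads swing forward as they close: fully open they stand 13 mm farther back than shut.
Start: joints at [-1.348, 0.053, 1.613, -0, 1.476, -0.119], TCP at [0.209, -0.589, 0.25] pointing down, gripper open.
Joint ranges: [-3.01, 3.01], [-1.01, 2.22], [0.06, 2.58], [-1.02, 4.17], [0.09, 2.62], [-3.14, 3.14]. Speed limits (rad/s): [2.57, 2.57, 3.14, 3.14, 3.14, 3.14].

INTERFACE

Orientations are given as a unit quaternion [w, x, y, z].
In Python, from plant import manip gives the robot as it stands. The module is installed in compiled form; this text tells all that it offers.
- The arm moves only by the shell command python3 -m crank 'ROWS'. ROWS is a JSON object with one list for each field, all of the same length, 1 to 5, a row being the entries at one place: finger_gap (the opening from 0.0 (shut) to 1.0 (fully open)), sx, sy, sz (the shift in units of 5 mm), rx, ry, rz (a rotation vector in units of 0.25 rad); each row shifts and turns the commanded pose from where the row before left it, along the tool's axes as they then stand; what a row does not reach is not made up. A row lasts 1/8 s, in which the tool goes at most 0.0625 m and 0.188 rad, less where a joint would pass 70% of its speed; a pose out of reach is approached as far as the arm can. The fingers move at their own pace and stop on an object; the grip force is fixed at half the most. Time passes only in rows, so rows that do not move let the fingers close. It prints the time, the measured TCP pose, the force, the opening and the grip force at its end. Input that does not fit is refused with a message, and nothing moves.
- manip.state(): the state, without advancing time (a new reading comes with each control period).
- manip.grab_frame(name): name is "scene" or "top" or "wrist"; returns (picture, depth): 384x512x3 uint8, red, green, blue; 384x512 float32, m along the optical axis (not along the pixel's ray), 0 where there is no reading.
- manip.camera_params(name): a dict with "intrinsics" (3x3 intrinsics, pixels), "xyz" and "orientation" of the camera in the world. Camera axes: x right, y down, z forward; pixel columns grow to the right and rows downward; lengths in m; the calibration is good to about 2 mm. A picture is of the moment at which its call begins: read the wrist's pose just before it. camera_params takes no time and is no camera call; for the wrist camera it gives the pose at the moment of the call.
- manip.job_done(): hands the job in; it is judged then, once.
Trained networks look in the newest picture that a camera, given by its name, has taken for a name from the list of things; names that differ only in an ending like _2 or _b are one class to them, and where a whole thing is asked for, a point or a joint stands for the part that bears it (a point fixed in the world has none). Each returns a list of dicts, best first, with "conf" (0 to 1); they miss things now and then, are a little off and sometimes report something else, mostly with a low value. They report only what shows in the picture. A call takes as long as a camera call. They do not tell look-alikes from the thing itself.
- manip.look_for(camera, query): "extent" ([left, top, right, bottom] in pixels, round what is visible of it).
- manip.outline_of(camera, query): "region" (384x512 bool, what is visible of it) and "extent" ([left, top, right, bottom] in pixels, round what is visible of it).
- manip.mark_of(camera, query): "centre" ([row, column] in pixels: a listed point, or the origin of a listed thing).
The state is a dict: "time": time; "joint_pos": joint angles; "joint_vel": joint speeds; "joint_efforts": joint torques, N m; "tool_pos": TCP position; "tool_rot": TCP orientation; "contact_force": force on the tool from outside, world axes, zero at the start; "ft_torque": the same for the moment, N m; "gripper_width": opening from 0.0 (shut) to 1.0 (fully open); "grasp_force": force on a finger pad.
Only numpy, scipy, OpenCV 4.12 (cv2) and the standard library are available. Lean on these libraries where they do the work, as an engineer would, in place of code of your own. Each camera call takes 0.05 s, during which the arm holds its last target. There are 200 camera calls.

TASK

Push the mug's carrier along its rail until it clicks into place centred under the oat dispenser's spout, with the mug still standing in it; only then pull the spring-loaded gate out by its upright knob until the gate's pointer is level with the mark on the portion clip. Finish while still holding the gate there with the gripper, so that the portion can run: do not let go at the end. Do not shift the portion clip, do not tip the mug, and leave the other things on the table alone.

Things in the scene. Friction and masses are not known exactly. Their poses are not given: they have to be found in the camera images.
- dispenser: fixed oat dispenser, turned about z only. Its axes: x away from the robot (within 0.25 rad of world x), y left along the carrier rail, z up. Origin on the table under the spout's axis. Base plate x -50..110, y -235..85. White column x 65..105, y -40..40. Head x -30..105, y -40..40, z 135..175, spout below it (mouth z 122). Round hopper: axis x 50, radius 57, z 175..316
- station (a point): the point under the spout where the middle of the carrier's plate top belongs (dispenser x 0, y 0, z 26)
- carrier (a joint): travel of the mug carrier along its rail (m), growing along the dispenser's +y. 0: loading end, its start. 0.12: in the detent, centred under the spout. 0.145: end stop. It slides with about 1 N; a sprung nose resists with up to about 8 N from 0.104 to 0.110, from about 0.115 on it draws the carrier into 0.12, and it resists as much beyond
- post_top (a point): top (z 81) of the carrier's upright black push post, 16 diameter, 55 tall, foot on the carrier's plate (z 26). It stands behind the mug as seen in the direction of travel: 95 behind the mug's centre along the rail and 30 nearer the robot. Moves with the carrier; axes as the dispenser's
- seat (a point): centre of the carrier's plate top (z 26), a steel plate 90 x 90 with a 6 high ring that locates the mug, moves with the carrier
- mug: blue mug, 74 diameter, 85 high, about 0.28 kg, loose in the carrier's ring, handle toward the robot; origin at the centre of its underside, z axis up
- gate (a joint): how far the spring-return gate slide is pulled out of the head (m), 0 shut to 0.060, along the dispenser's -x, towards the robot. The spring pulls back with about 6 N when shut, plus 1.2 N per 10 mm; it snaps shut when let go
- knob (a point): centre of the top of the gate's upright black knob: stem 18 diameter from z 158 to 205, then a cap 26 diameter to z 215. With the gate shut it stands at dispenser x -83, y 0, and it moves with the gate. The steel slide under it is 28 wide, top at z 158
- pointer (a point): tip of the gate's side pointer, a thin steel bar (4 wide) sticking out to the left of the slide, 38 farther from the robot than the knob, at z 158; moves with the gate; its axes are the dispenser's
- mark (a point): the portion mark: inner top edge of the thin upright fin (3 thick, top z 161) on the dark clip on the rule left of the gate (rule y 37..51, top z 146, sticks out 85 from the head). It is 20 to 43 nearer the robot than the shut gate's pointer. The clip slides if pushed with over 6 N. Level: pointer and mark at the same dispenser x; axes as the dispenser's
- plate: bystander: white plate, 210 diameter, 20 high, lying on the robot's side of the dispenser to the left; origin under its centre
- fork: bystander: table fork with blue handle, about 200 long, 10 high, lying flat; origin at its middle on the table
- knife: bystander: table knife with blue handle, about 220 long, 12 high, lying flat on the robot's side of the rail; origin near its middle on the table
- egg_cup: bystander: white egg cup with a brown egg, 50 diameter, 75 high; origin under its centre
- jam_jar: bystander: amber glass jar with lid, 64 diameter, 95 high, standing behind the rail; origin under its centre
- spare_mug: bystander: empty white mug, 80 diameter, 90 high, out on the left of the table; origin under its centre
- pepper_mill: bystander: dark wooden pepper mill, 54 diameter, 158 high, on the right of the table; origin under its centre
- remote: bystander: black remote control, 170 x 46 x 18, lying on the right of the table; origin under its centre
Not all that is in view belongs to the job. Leave any yellow look-alike of the mug alone.

How it is judged:
By the outcome, as a careful person would: the job done as asked, in the order asked, and still so for the second after the job is handed in, while the arm keeps its last pose, push and grip.
It also fails if it takes over 59 s, if anything falls off the work surface, if the arm or the gripper's body presses on something with over 40 N, if the wrist force passes 120 N, or if a joint passes its speed limit or range.

## Working session

There is one attempt and no reset: what is moved stays moved. The work goes in short steps, Python scripts to look and compute and a shell command to move; the robot and the scene stay as the last step left them, time stands still between calls to the robot, and variables do not carry over. Pictures are saved under pics/ and viewed, at most 10 in all, crops included, and the job is handed in when it is done.

```bash
mkdir -p pics
cat > h.py <<'E'
import numpy as np, cv2
from plant import manip
from scipy.spatial.transform import Rotation as R
def rot(q): return R.from_quat([q[1],q[2],q[3],q[0]]).as_matrix()
def grab(n):
    p=manip.camera_params(n); im,d=manip.grab_frame(n); return im,d,p
def ray(p,r,c):
    K=np.array(p["intrinsics"]); return rot(p["orientation"])@np.linalg.solve(K,[c,r,1.0])
def at_depth(p,r,c,z): return np.array(p["xyz"])+ray(p,r,c)*z
def at_z(p,r,c,z):
    v=ray(p,r,c);o=np.array(p["xyz"]);return o+v*(z-o[2])/v[2]
def proj(p,X):
    K=np.array(p["intrinsics"]);q=K@(rot(p["orientation"]).T@(np.array(X)-p["xyz"]));return q[:2]/q[2]
def save(n,im,s=1.5): cv2.imwrite("pics/"+n+".png",cv2.resize(im[:,:,::-1],None,fx=s,fy=s,interpolation=cv2.INTER_CUBIC))
E
python3 - <<'E'
from h import *
np.set_printoptions(precision=4,suppress=True)
Z=dict(post_top=.081,knob=.215,mark=.161,pointer=.158,seat=.026,mug=0.03)
for n in("scene","top"):
    im,d,p=grab(n); save(n,im); print(n,p["xyz"])
    for k,z in Z.items():
        for m in manip.mark_of(n,k)[:2]:
            r,c=m["centre"];print(k,round(m["conf"],2),round(r),round(c),at_z(p,r,c,z))
print(manip.state(),manip.tip_extent)
E
```

```text
scene [0.5851 0.7893 1.2485]
knob 0.57 166 284 [0.4988 0.0039 0.215 ]
mark 0.71 102 297 [ 0.4332 -0.3035  0.161 ]
mark 0.37 187 281 [0.5103 0.0428 0.161 ]
pointer 0.82 190 266 [0.5547 0.0462 0.158 ]
pointer 0.71 187 281 [0.5088 0.039  0.158 ]
mug 0.64 181 314 [ 0.3882 -0.0662  0.03  ]
top [0.2874 0.0656 1.7183]
post_top 0.52 189 327 [ 0.6145 -0.1971  0.081 ]
post_top 0.52 188 299 [ 0.6189 -0.0954  0.081 ]
knob 0.66 212 276 [ 0.5089 -0.0011  0.215 ]
mark 0.55 202 266 [0.5497 0.0298 0.161 ]
pointer 0.74 203 263 [0.5498 0.0404 0.158 ]
pointer 0.38 207 349 [ 0.5344 -0.2632  0.158 ]
seat 0.72 193 298 [ 0.6097 -0.0974  0.026 ]
seat 0.55 244 392 [ 0.4155 -0.4485  0.026 ]
mug 0.87 256 294 [ 0.3692 -0.0766  0.03  ]
mug 0.84 189 300 [ 0.6265 -0.1027  0.03  ]
{'time': 0.7, 'joint_pos': array([-1.348 ,  0.0527,  1.6129,  0.    ,  1.476 , -0.119 ]), 'joint_vel': array([-0.0003,  0.0003,  0.0003,  0.0008, -0.0001, -0.0009]), 'joint_efforts': array([ -0.0002, -39.3561, -37.0367,  -0.    ,   0.0005,   0.    ]), 'tool_pos': array([ 0.2095, -0.5888,  0.2504]), 'tool_rot': array([0.    , 0.9854, 0.1701, 0.    ]), 'contact_force': array([-0.1098, -0.3826,  0.3583]), 'ft_torque': array([0.0352, 0.0236, 0.0305]), 'grasp_force': 0.0, 'gripper_width': 0.9993932272349229} 0.019
```

View pics/scene.png

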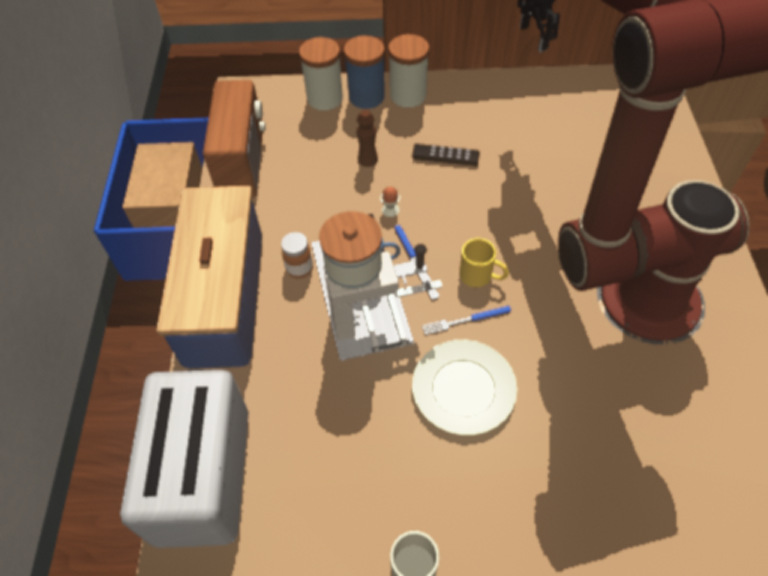

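View pics/top.png

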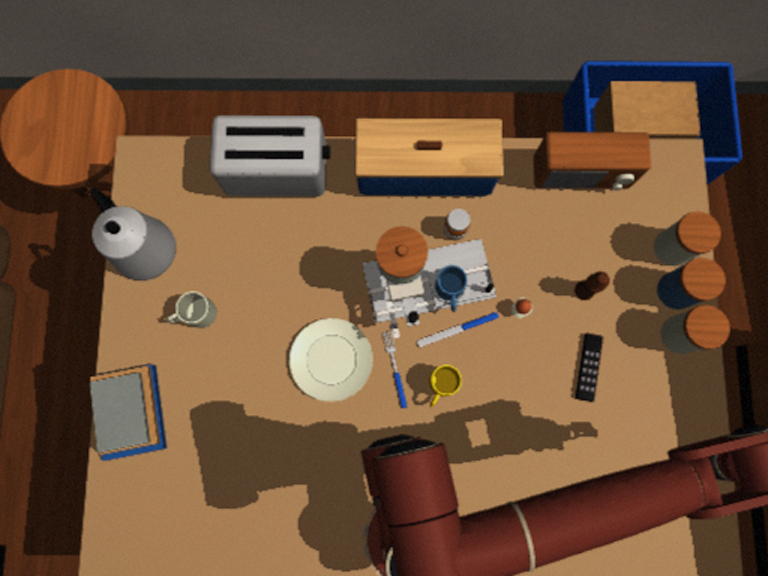

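Candidates (top, native col,row): the blue mug is at (300,187) in the carrier, with the yellow look-alike at (296,253) and the white spare mug at (130,206). For the black uprights, the post is at (327,192) at the right end of the rail and the knob is at (275,211) on the robot side of the head. I choose the blue mug's carrier, its post and that knob, and check them in a crop.

Run:
```python
from h import *
np.set_printoptions(precision=4,suppress=True)
im,d,p=grab("top"); save("crop",im[150:230,235:345],7)
# black blobs: post & knob
g=im.max(2)
for nm,(r0,r1,c0,c1),z in(("post",(183,200,318,335),.081),("knob",(203,219,268,284),.215)):
    sub=g[r0:r1,c0:c1]; dd=d[r0:r1,c0:c1]
    P=np.array([[at_depth(p,r,c,d[r,c]) for c in range(c0,c1)] for r in range(r0,r1)])
    m=np.abs(P[...,2]-z)<.012
    print(nm,m.sum(),P[m].mean(0) if m.sum() else "", P[...,2].max())
# base plate / mug / hopper by height
P=np.array([[at_depth(p,r,c,d[r,c]) for c in range(220,350)] for r in range(140,240)])
m=(P[...,2]>.165)&(P[...,2]<.3); 
mug=(np.abs(P[...,2]-.111)<.01); 
bl=(im[140:240,220:350,2].astype(int)-im[140:240,220:350,0]>25)
s=mug&bl; print("mug rim",s.sum(),np.median(P[s],0))
pl=(P[...,2]>.004)&(P[...,2]<.05)&(P[...,0]>.5)
lab=cv2.minAreaRect(P[pl][:,:2].astype(np.float32)); print(lab, pl.sum())
for q in("post_top","knob","seat","mug","egg_cup","jam_jar","knife"):
    print(q,[(round(m["conf"],2),np.round(m["centre"])) for m in manip.mark_of("top",q)[:2]])
```

```text
post 17 [ 0.6114 -0.1999  0.0804] 1.7182570994072242
knob 44 [ 0.5144 -0.0011  0.2129] 1.7182570994072242
mug rim 70 [ 0.6092 -0.0972  0.1087]
((0.6646367311477661, -0.04720905423164368), (0.329118937253952, 0.5126073360443115), 0.23386257886886597) 2874
post_top [(0.56, array([193., 328.]))]
knob [(0.59, array([212., 272.]))]
seat [(0.59, array([189., 298.])), (0.5, array([196., 268.]))]
mug [(0.71, array([256., 292.])), (0.63, array([190., 301.]))]
egg_cup [(0.66, array([198., 265.])), (0.64, array([208., 348.]))]
jam_jar [(0.66, array([155., 300.]))]
knife [(0.82, array([217., 305.]))]
```

View pics/crop.png

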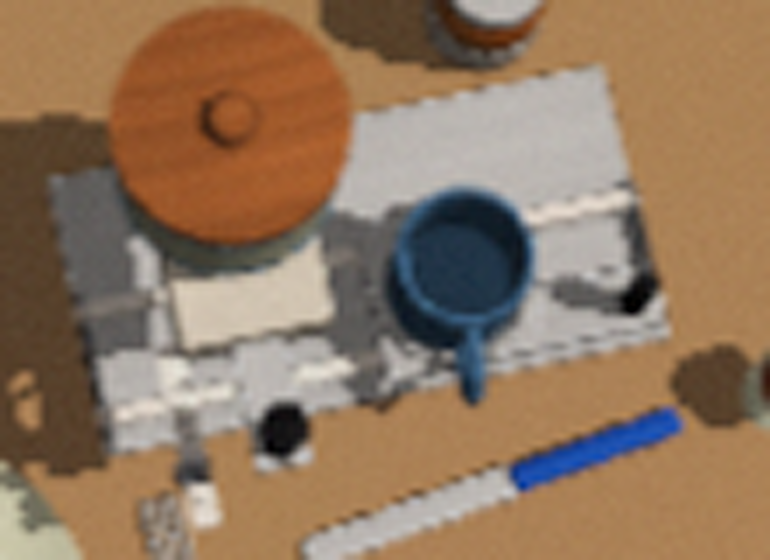

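The crop confirms it: blue mug at crop (462,265), black post at (637,293), knob at (283,430), all on the dispenser. The base plate edges give a yaw of about 0.21. Knob and post measurements agree with each other to about 1 mm. Now I plan the move behind the post.

```bash
cat >> h.py <<'E'
np.set_printoptions(precision=4,suppress=True)
YAW=.21
ST=np.array([.5956,.0162,0])
def D(x,y,z,yaw=None):
    a=YAW if yaw is None else yaw; c,s=np.cos(a),np.sin(a)
    return ST+[c*x-s*y,s*x+c*y,z]
def plan(t,n,yaw=None):
    s=manip.state(); M=rot(s["tool_rot"])
    T=R.from_euler("z",(YAW if yaw is None else yaw)+np.pi/2)*R.from_euler("x",np.pi)
    w=(R.from_matrix(M).inv()*T).as_rotvec()
    d=(np.array(t)-s["tool_pos"])/n
    print("from",s["tool_pos"],"to",np.array(t),"w",w)
    for i in range(n):
        Mi=M@R.from_rotvec(w*i/n).as_matrix()
        print(np.round(Mi.T@d,4),np.round(w/n,4))
E
python3 - <<'E'
from h import *
plan(D(-30,0,0)*0+D(-.030,-.215-.045,.22),10)
E
```

```text
from [ 0.2095 -0.5888  0.2503] to [ 0.6205 -0.2443  0.22  ] w [ 0.    -0.    -1.439]
[ 0.0503 -0.0187  0.003 ] [ 0.     -0.     -0.1439]
[ 0.0524 -0.0113  0.003 ] [ 0.     -0.     -0.1439]
[ 0.0535 -0.0036  0.003 ] [ 0.     -0.     -0.1439]
[0.0535 0.0041 0.003 ] [ 0.     -0.     -0.1439]
[0.0523 0.0117 0.003 ] [ 0.     -0.     -0.1439]
[0.0501 0.0191 0.003 ] [ 0.     -0.     -0.1439]
[0.0469 0.0261 0.003 ] [ 0.     -0.     -0.1439]
[0.0426 0.0325 0.003 ] [ 0.     -0.     -0.1439]
[0.0375 0.0383 0.003 ] [ 0.     -0.     -0.1439]
[0.0317 0.0433 0.003 ] [ 0.     -0.     -0.1439]
```

The rows are not in the units I measure in: shifts go in units of 5 mm and turns go in units of 0.25 rad. I convert before sending: 0.0535 m is 10.7, 0.0524 m is 10.48, -0.144 rad is -0.576.

```bash
python3 -m crank '{"finger_gap":[0, 0, 0, 0, 0], "sx":[10.06, 10.48, 10.7, 10.7, 10.46], "sy":[-3.74, -2.26, -0.72, 0.82, 2.34], "sz":[0.6, 0.6, 0.6, 0.6, 0.6], "rx":[0, 0, 0, 0, 0], "ry":[0, 0, 0, 0, 0], "rz":[-0.576, -0.576, -0.576, -0.576, -0.576]}'
python3 -m crank '{"finger_gap":[0, 0, 0, 0, 0], "sx":[10.02, 9.38, 8.52, 7.5, 6.34], "sy":[3.82, 5.22, 6.5, 7.66, 8.66], "sz":[0.6, 0.6, 0.6, 0.6, 0.6], "rx":[0, 0, 0, 0, 0], "ry":[0, 0, 0, 0, 0], "rz":[-0.576, -0.576, -0.576, -0.576, -0.576]}'
python3 -m crank '{"finger_gap":[0, 0], "sx":[0, 0], "sy":[0, 0], "sz":[0, 0], "rx":[0, 0], "ry":[0, 0], "rz":[0, 0]}'
python3 - <<'E'
from h import *
im,d,p=grab("wrist"); save("w1",im)
print(p["xyz"])
for q,z in(("post_top",.081),("knob",.215),("mug",.026),("seat",.026)):
    print(q,[(round(m["conf"],2),np.round(m["centre"]),at_z(p,*m["centre"],z)) for m in manip.mark_of("wrist",q)[:2]])
plan(D(-.030,-.215-.045,.062),3)
E
```

```text
time: 1.72
tool_pos: [0.4162, -0.4154, 0.2354]
tool_rot: [0.0, 0.861, 0.508, 0.0]
contact_force: [0.4, -0.6, 0.8]
gripper_width: 0.003
grasp_force: 0.0
time: 2.35
tool_pos: [0.6217, -0.243, 0.2203]
tool_rot: [0.0, 0.627, 0.779, -0.0]
contact_force: [0.3, -0.4, 0.3]
gripper_width: -0.002
grasp_force: 0.0
time: 2.6
tool_pos: [0.6203, -0.2442, 0.2201]
tool_rot: [-0.0, 0.629, 0.778, -0.0]
contact_force: [-1.0, -0.4, -0.6]
gripper_width: 0.002
grasp_force: 0.0
[ 0.6059 -0.1769  0.3425]
post_top [(0.81, array([124., 254.]), array([ 0.6117, -0.1975,  0.081 ]))]
knob []
mug [(0.73, array([  7., 287.]), array([ 0.6195, -0.0981,  0.026 ]))]
seat []
from [ 0.6198 -0.2452  0.2205] to [ 0.6205 -0.2443  0.062 ] w [ 0.0001  0.0002 -0.0008]
[0.0002 0.0003 0.0528] [ 0.      0.0001 -0.0003]
[0.0002 0.0003 0.0528] [ 0.      0.0001 -0.0003]
[0.0002 0.0003 0.0528] [ 0.      0.0001 -0.0003]
```

View pics/w1.png

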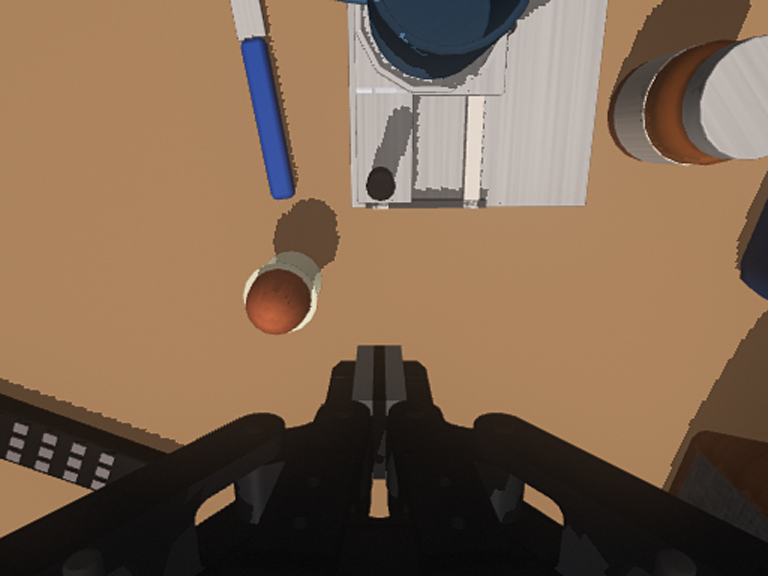

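The post is at native (253,120), where predicted; the jar and egg cup are clear. The wrist camera leads the tool and would come close to the head, so I turn it a quarter turn towards the robot before descending.

Converted, -0.18 rad is -0.72.

```bash
python3 -m crank '{"finger_gap":[0, 0, 0, 0, 0], "sx":[0, 0, 0, 0, 0], "sy":[0, 0, 0, 0, 0], "sz":[0, 0, 0, 0, 0], "rx":[0, 0, 0, 0, 0], "ry":[0, 0, 0, 0, 0], "rz":[-0.72, -0.72, -0.72, -0.72, -0.72]}'
python3 -m crank '{"finger_gap":[0, 0, 0, 0, 0], "sx":[0, 0, 0, 0, 0], "sy":[0, 0, 0, 0, 0], "sz":[0, 0, 0, 0, 0], "rx":[0, 0, 0, 0, 0], "ry":[0, 0, 0, 0, 0], "rz":[-0.72, -0.72, -0.72, -0.524, 0]}'
python3 - <<'E'
from h import *
plan(D(-.030,-.215-.045,.062),4,YAW+np.pi/2)
s=manip.state(); print(s["joint_pos"])
E
```

```text
time: 3.48
tool_pos: [0.6199, -0.245, 0.2205]
tool_rot: [0.0, 0.226, 0.974, -0.0]
contact_force: [0.7, 0.4, -0.4]
gripper_width: -0.003
grasp_force: 0.0
time: 4.1
tool_pos: [0.62, -0.2448, 0.2205]
tool_rot: [0.0, -0.104, 0.995, -0.0]
contact_force: [-1.1, -0.2, -0.3]
gripper_width: 0.002
grasp_force: 0.0
from [ 0.62   -0.2448  0.2205] to [ 0.6205 -0.2443  0.062 ] w [-0.0001  0.0001 -0.0014]
[-0.0001  0.0001  0.0396] [-0.      0.     -0.0004]
[-0.0001  0.0001  0.0396] [-0.      0.     -0.0004]
[-0.0001  0.0001  0.0396] [-0.      0.     -0.0004]
[-0.0001  0.0001  0.0396] [-0.      0.     -0.0004]
[-0.4876  0.1675  1.5392 -0.      1.4347 -2.267 ]
```

```bash
python3 -m crank '{"finger_gap":[0, 0, 0, 0, 0], "sx":[0, 0, 0, 0, 0], "sy":[0, 0, 0, 0, 0], "sz":[8, 8, 8, 7.7, 0], "rx":[0, 0, 0, 0, 0], "ry":[0, 0, 0, 0, 0], "rz":[0, 0, 0, 0, 0]}'
python3 -m crank '{"finger_gap":[0, 0, 0, 0, 0], "sx":[0, 0, 0, 0, 0], "sy":[1.2, 1.2, 1.2, 0.8, 0.8], "sz":[0, 0, 0, 0, 0], "rx":[0, 0, 0, 0, 0], "ry":[0, 0, 0, 0, 0], "rz":[0, 0, 0, 0, 0]}'
python3 -m crank '{"finger_gap":[0, 0, 0, 0, 0], "sx":[0, 0, 0, 0, 0], "sy":[1, 1, 1, 1, 0], "sz":[0, 0, 0, 0, 0], "rx":[0, 0, 0, 0, 0], "ry":[0, 0, 0, 0, 0], "rz":[0, 0, 0, 0, 0]}'
```

```text
time: 4.72
tool_pos: [0.6174, -0.2431, 0.0576]
tool_rot: [-0.003, -0.104, 0.995, 0.002]
contact_force: [-0.0, -0.3, -0.2]
gripper_width: -0.001
grasp_force: 0.0
time: 5.35
tool_pos: [0.615, -0.2185, 0.0621]
tool_rot: [0.0, -0.105, 0.994, -0.0]
contact_force: [-0.2, -1.3, -0.0]
gripper_width: -0.001
grasp_force: 0.3
time: 5.98
tool_pos: [0.6106, -0.1987, 0.0617]
tool_rot: [-0.0, -0.106, 0.994, 0.0]
contact_force: [-0.8, 0.5, 0.1]
gripper_width: -0.003
grasp_force: 0.2
```

```bash
cat > chk.py <<'E'
from h import *
c,s=np.cos(YAW),np.sin(YAW)
def disp(P): v=np.array(P)-ST; return np.array([c*v[0]+s*v[1],-s*v[0]+c*v[1],v[2]])
if __name__=="__main__":
    print("tcp",disp(manip.state()["tool_pos"]))
    for n in("top","wrist"):
        im,d,p=grab(n)
        for q,z in(("post_top",.081),("mug",.026)):
            print(n,q,[(round(m["conf"],2),disp(at_z(p,*m["centre"],z))) for m in manip.mark_of(n,q)[:2]])
    cv2.imwrite("pics/last.png",im[:,:,::-1])
E
python3 chk.py
```

```text
tcp [-0.0301 -0.2133  0.0617]
top post_top [(0.66, array([-0.0276, -0.1884,  0.081 ]))]
top mug [(0.92, array([ 0.0068, -0.1029,  0.026 ])), (0.45, array([-0.2346, -0.051 ,  0.026 ]))]
wrist post_top []
wrist mug [(0.97, array([-0.0002, -0.0971,  0.026 ]))]
```

Converted, 0.01 m is 2, 0.009 m is 1.8.

```bash
python3 -m crank '{"finger_gap":[0, 0, 0, 0, 0], "sx":[0, 0, 0, 0, 0], "sy":[1.2, 1.8, 2, 2, 2], "sz":[0, 0, 0, 0, 0], "rx":[0, 0, 0, 0, 0], "ry":[0, 0, 0, 0, 0], "rz":[0, 0, 0, 0, 0]}'
python3 -m crank '{"finger_gap":[0, 0, 0, 0, 0], "sx":[0, 0, 0, 0, 0], "sy":[1.8, 1.4, 1, 0.8, 0], "sz":[0, 0, 0, 0, 0], "rx":[0, 0, 0, 0, 0], "ry":[0, 0, 0, 0, 0], "rz":[0, 0, 0, 0, 0]}'
python3 -m crank '{"finger_gap":[0, 0, 0, 0, 0], "sx":[0, 0, 0, 0, 0], "sy":[0.6, 0.4, 0.4, 0.4, 0], "sz":[0, 0, 0, 0, 0], "rx":[0, 0, 0, 0, 0], "ry":[0, 0, 0, 0, 0], "rz":[0, 0, 0, 0, 0]}'
python3 chk.py
```

```text
time: 6.9
tool_pos: [0.6011, -0.1544, 0.0619]
tool_rot: [-0.0, -0.106, 0.994, 0.0]
contact_force: [-0.5, -0.4, 1.2]
gripper_width: -0.002
grasp_force: 0.7
time: 7.52
tool_pos: [0.5961, -0.1305, 0.0617]
tool_rot: [0.0, -0.105, 0.994, 0.0]
contact_force: [-0.1, 0.8, 0.3]
gripper_width: 0.003
grasp_force: 0.1
time: 8.15
tool_pos: [0.5941, -0.1218, 0.0617]
tool_rot: [-0.0, -0.105, 0.994, 0.0]
contact_force: [0.9, -0.3, 0.6]
gripper_width: 0.0
grasp_force: 0.1
tcp [-0.0302 -0.1346  0.0617]
top post_top [(0.71, array([-0.0236, -0.1175,  0.081 ]))]
top mug [(0.56, array([-0.0003, -0.0257,  0.026 ]))]
wrist post_top [(0.89, array([-0.0319, -0.1131,  0.081 ]))]
wrist mug [(0.75, array([-0.0001, -0.0185,  0.026 ]))]
```

```bash
for i in 1 2 3; do python3 -m crank '{"finger_gap":[0, 0, 0], "sx":[0, 0, 0], "sy":[0.4, 0.4, 0], "sz":[0, 0, 0], "rx":[0, 0, 0], "ry":[0, 0, 0], "rz":[0, 0, 0]}' | grep -E "pos|force"; done; python3 chk.py
```

```text
tool_pos: [0.5933, -0.1179, 0.0618]
contact_force: [-0.4, 0.2, -0.2]
grasp_force: 0.1
tool_pos: [0.5927, -0.1145, 0.0621]
contact_force: [-0.3, -2.4, 1.0]
grasp_force: 1.7
tool_pos: [0.5919, -0.1106, 0.0621]
contact_force: [-0.8, -2.5, 1.6]
grasp_force: 2.3
tcp [-0.0301 -0.1233  0.0621]
top post_top [(0.71, array([-0.0263, -0.1134,  0.081 ]))]
top mug [(0.57, array([-0.0159, -0.0223,  0.026 ]))]
wrist post_top [(0.58, array([-0.0306, -0.102 ,  0.081 ]))]
wrist mug [(0.88, array([-0.0003, -0.0084,  0.026 ]))]
```

```bash
for i in 1 2 3 4; do python3 -m crank '{"finger_gap":[0, 0], "sx":[0, 0], "sy":[0.2, 0], "sz":[0, 0], "rx":[0, 0], "ry":[0, 0], "rz":[0, 0]}' | grep -E "pos|contact"; done; python3 chk.py
```

```text
tool_pos: [0.5915, -0.1088, 0.0619]
contact_force: [-0.7, -1.0, 3.2]
tool_pos: [0.5913, -0.1079, 0.0618]
contact_force: [0.3, 0.2, 3.4]
tool_pos: [0.5911, -0.1071, 0.0618]
contact_force: [-0.5, 0.3, 4.9]
tool_pos: [0.5909, -0.1062, 0.0618]
contact_force: [-0.2, -0.1, 3.3]
tcp [-0.0301 -0.1187  0.0618]
top post_top [(0.41, array([-0.0212, -0.102 ,  0.081 ]))]
top mug [(0.57, array([-0.0033, -0.0093,  0.026 ])), (0.42, array([-0.0518, -0.0008,  0.026 ]))]
wrist post_top [(0.57, array([-0.0324, -0.0973,  0.081 ]))]
wrist mug [(0.66, array([-0.0015, -0.0043,  0.026 ]))]
```

```bash
for i in 1 2; do python3 -m crank '{"finger_gap":[0, 0], "sx":[0, 0], "sy":[0.2, 0], "sz":[0, 0], "rx":[0, 0], "ry":[0, 0], "rz":[0, 0]}' | grep -E "pos|contact"; done; python3 chk.py; python3 -c "
import cv2;a=cv2.imread('pics/last.png');cv2.imwrite('pics/w2.png',cv2.resize(a,None,fx=1.5,fy=1.5))"
```

```text
tool_pos: [0.5906, -0.1053, 0.0618]
contact_force: [-0.1, -0.3, 3.0]
tool_pos: [0.5904, -0.1043, 0.0618]
contact_force: [0.5, 0.3, 3.8]
tcp [-0.0302 -0.1168  0.0618]
top post_top [(0.62, array([-0.0268, -0.0977,  0.081 ]))]
top mug [(0.47, array([-0.0811, -0.4557,  0.026 ])), (0.45, array([-0.0093, -0.0057,  0.026 ]))]
wrist post_top []
wrist mug [(0.82, array([-0.0016, -0.0007,  0.026 ]))]
```

View pics/w2.png

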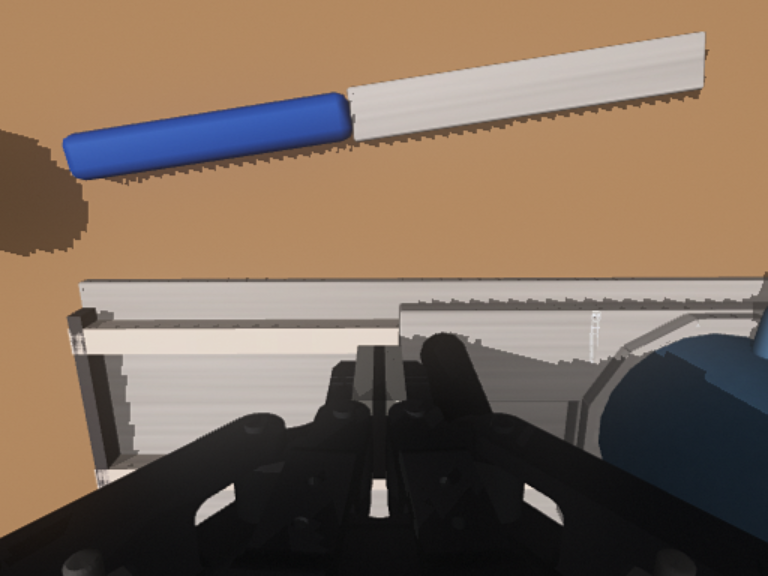

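Converted, -0.05 m is -10, -0.02 m is -4.

```bash
python3 -m crank '{"finger_gap":[0, 0, 0, 0, 0], "sx":[0, 0, 0, 0, 0], "sy":[-2, -4, -2, 0, 0], "sz":[0, 0, -4, -10, -10], "rx":[0, 0, 0, 0, 0], "ry":[0, 0, 0, 0, 0], "rz":[0, 0, 0, 0, 0]}'
python3 -m crank '{"finger_gap":[0, 0, 0, 0], "sx":[0, 6, 8, 0], "sy":[0, 0, 0, 0], "sz":[-12, -8, 0, 0], "rx":[0, 0, 0, 0], "ry":[0, 0, 0, 0], "rz":[0, 0, 0, 0]}'
python3 - <<'E'
from chk import *
for n in("wrist","top"):
    im,d,p=grab(n); save("f"+n,im)
    for q,z in(("post_top",.081),("mug",.026),("knob",.215),("station",.026),("seat",.026)):
        print(n,q,[(round(m["conf"],2),disp(at_z(p,*m["centre"],z))) for m in manip.mark_of(n,q)[:2]])
E
```

```text
time: 12.6
tool_pos: [0.5988, -0.1446, 0.1841]
tool_rot: [0.0, -0.105, 0.994, -0.0]
contact_force: [0.9, -0.4, 0.1]
gripper_width: 0.0
grasp_force: 0.0
time: 13.1
tool_pos: [0.5292, -0.1593, 0.2841]
tool_rot: [0.001, -0.104, 0.995, -0.001]
contact_force: [0.6, -0.9, 0.2]
gripper_width: 0.001
grasp_force: 0.0
wrist post_top [(0.78, array([-0.0318, -0.0952,  0.081 ]))]
wrist mug [(0.96, array([-0.0024, -0.0022,  0.026 ])), (0.95, array([-0.2257, -0.0581,  0.026 ]))]
wrist knob [(0.72, array([-0.0843,  0.0011,  0.215 ]))]
wrist station []
wrist seat []
top post_top [(0.72, array([-0.0191, -0.0089,  0.081 ])), (0.69, array([-0.1116, -0.1155,  0.081 ]))]
top mug [(0.47, array([ 0.0029, -0.0087,  0.026 ])), (0.41, array([-0.0633, -0.0069,  0.026 ]))]
top knob [(0.58, array([-0.0894, -0.0003,  0.215 ])), (0.39, array([-0.1861,  0.0641,  0.215 ]))]
top station [(0.79, array([-0.0003, -0.0064,  0.026 ]))]
top seat [(0.81, array([-0.0065, -0.0019,  0.026 ]))]
```

View pics/fwrist.png

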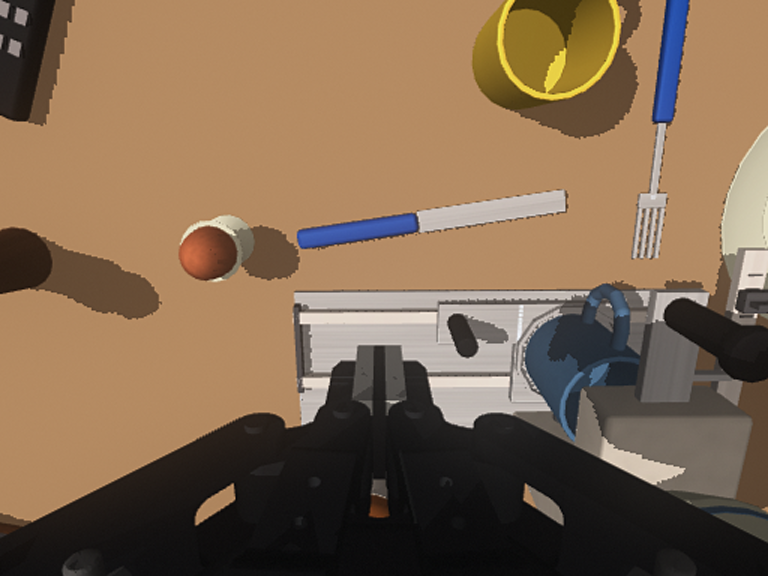

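Post top is at (462,335) and the mug is upright in its ring at (580,380). The knob cap is at (745,355). The post reads y ≈ -95 mm, so the carrier is in the detent. Next, the knob.

Run:
```python
from h import *
plan(D(-.083,0,.30),9)
```

```text
from [ 0.5305 -0.1581  0.2816] to [ 0.5144 -0.0011  0.3   ] w [-0.     -0.0005  1.5723]
[-0.0019  0.0174 -0.002 ] [-0.     -0.0001  0.1747]
[ 0.0011  0.0175 -0.002 ] [-0.     -0.0001  0.1747]
[ 0.0042  0.017  -0.002 ] [-0.     -0.0001  0.1747]
[ 0.0071  0.016  -0.002 ] [-0.     -0.0001  0.1747]
[ 0.0097  0.0146 -0.002 ] [-0.     -0.0001  0.1747]
[ 0.0121  0.0127 -0.002 ] [-0.     -0.0001  0.1747]
[ 0.0141  0.0104 -0.002 ] [-0.     -0.0001  0.1747]
[ 0.0157  0.0077 -0.002 ] [-0.     -0.0001  0.1747]
[ 0.0168  0.0049 -0.002 ] [-0.     -0.0001  0.1747]
```

```bash
python3 -m crank '{"finger_gap":[0.6, 0.6, 0.6, 0.6, 0.6], "sx":[-0.38, 0.22, 0.84, 1.42, 1.94], "sy":[3.48, 3.5, 3.4, 3.2, 2.92], "sz":[-0.4, -0.4, -0.4, -0.4, -0.4], "rx":[0, 0, 0, 0, 0], "ry":[0, 0, 0, 0, 0], "rz":[0.7, 0.7, 0.7, 0.7, 0.7]}' >/dev/null
python3 -m crank '{"finger_gap":[0.6, 0.6, 0.6, 0.6, 0.6], "sx":[2.42, 2.82, 3.14, 3.36, 0], "sy":[2.54, 2.08, 1.54, 0.98, 0], "sz":[-0.4, -0.4, -0.4, -0.4, 0], "rx":[0, 0, 0, 0, 0], "ry":[0, 0, 0, 0, 0], "rz":[0.7, 0.7, 0.7, 0.688, 0]}'
python3 - <<'E'
from chk import *
print(manip.state()["joint_pos"])
im,d,p=grab("wrist"); save("k1",im)
for q,z in(("knob",.215),("pointer",.158),("mark",.161),("mug",.026)):
    print(q,[(round(m["conf"],2),np.round(m["centre"],1),disp(at_z(p,*m["centre"],z))) for m in manip.mark_of("wrist",q)[:2]])
plan(D(-.083,0,.183),3)
E
```

```text
time: 14.95
tool_pos: [0.5147, -0.0006, 0.3001]
tool_rot: [0.0, 0.628, 0.779, 0.0]
contact_force: [0.4, 0.3, -0.5]
gripper_width: 0.604
grasp_force: 0.0
[-0.1459 -0.24    1.8041 -0.0001  1.5769 -0.3598]
knob [(0.65, array([200.7, 251.9]), array([-0.0832,  0.0025,  0.215 ]))]
pointer [(0.63, array([135.5, 296.7]), array([-0.0475,  0.0391,  0.158 ]))]
mark [(0.64, array([131.8, 245.9]), array([-0.0881,  0.0422,  0.161 ]))]
mug [(0.65, array([191.5, 141.9]), array([-0.2218, -0.0466,  0.026 ])), (0.62, array([153.7, 317. ]), array([-0.0041,  0.0021,  0.026 ]))]
from [ 0.5146 -0.0019  0.2996] to [ 0.5144 -0.0011  0.183 ] w [-0.0004  0.0001  0.0006]
[0.0003 0.     0.0389] [-0.0001  0.      0.0002]
[ 0.0003 -0.      0.0389] [-0.0001  0.      0.0002]
[ 0.0003 -0.      0.0389] [-0.0001  0.      0.0002]
```

View pics/k1.png

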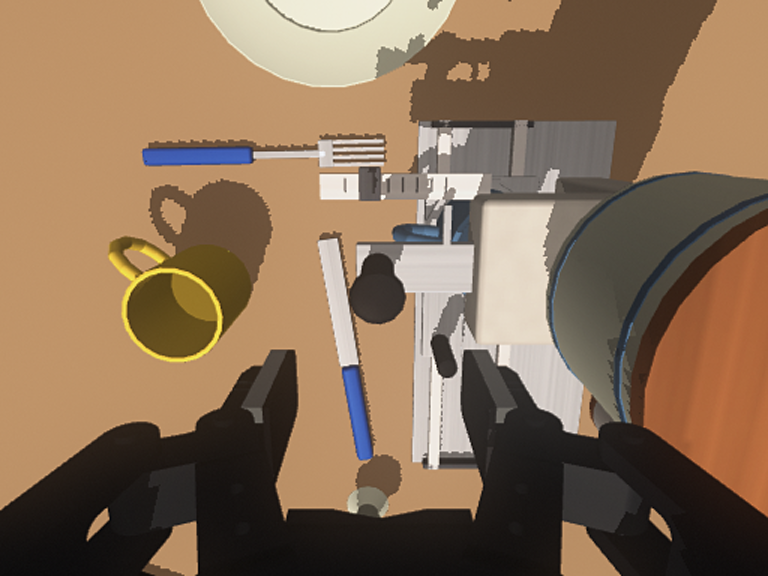

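The knob cap (378,295) lies between the open fingers. The pointer tip is at (447,207) and the clip fin at about (370,180). Descend and grip.

Converted, 0.0005 m is 0.1, 0.039 m is 7.8.

```bash
python3 -m crank '{"finger_gap":[0.6, 0.6, 0.6, 0.6], "sx":[0.16, 0.1, 0, 0], "sy":[0, 0, 0, 0], "sz":[7.8, 7.8, 7.74, 0], "rx":[0, 0, 0, 0], "ry":[0, 0, 0, 0], "rz":[0, 0, 0, 0]}'
python3 -m crank '{"finger_gap":[0, 0, 0, 0], "sx":[0, 0, 0, 0], "sy":[0, 0, 0, 0], "sz":[0, 0, 0, 0], "rx":[0, 0, 0, 0], "ry":[0, 0, 0, 0], "rz":[0, 0, 0, 0]}'
python3 - <<'E'
from chk import *
print(disp(manip.state()["tool_pos"]))
im,d,p=grab("wrist"); save("k2",im[0:220,130:400],2.9)
for q,z in(("pointer",.158),("mark",.161)):
    print(q,[(round(m["conf"],2),np.round(m["centre"],1),disp(at_z(p,*m["centre"],z))) for m in manip.mark_of("wrist",q)[:2]])
E
```

```text
time: 15.7
tool_pos: [0.5119, -0.0002, 0.1793]
tool_rot: [-0.003, 0.629, 0.777, -0.002]
contact_force: [-0.2, -0.6, -0.1]
gripper_width: 0.599
grasp_force: 0.0
time: 16.2
tool_pos: [0.5139, -0.0009, 0.1856]
tool_rot: [0.0, 0.629, 0.777, -0.001]
contact_force: [-7.9, -2.3, 4.0]
gripper_width: 0.239
grasp_force: 57.4
[-0.0835  0.0004  0.1856]
pointer [(0.97, array([164.2, 332.5]), array([-0.0464,  0.0388,  0.158 ]))]
mark [(0.86, array([156.8, 244.4]), array([-0.0873,  0.0428,  0.161 ]))]
```

View pics/k2.png

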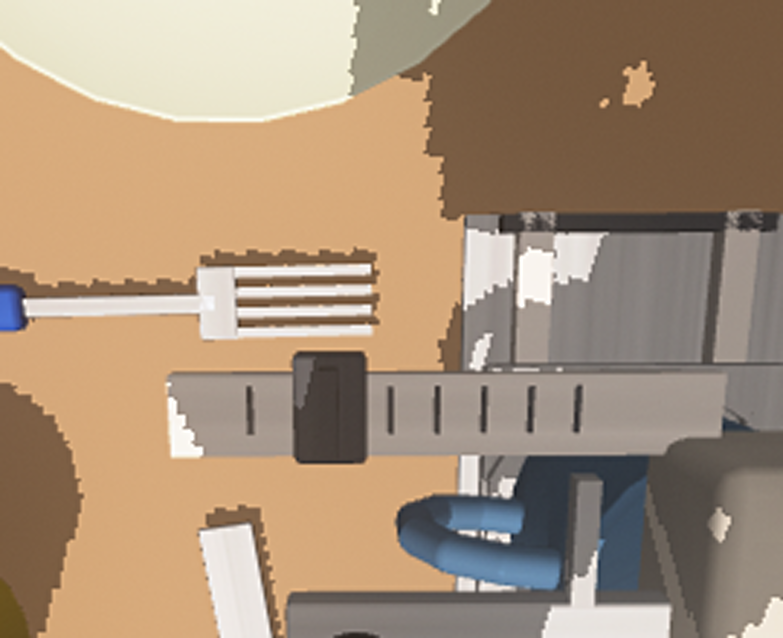

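Gripped on the stem (width 0.239). In the crop, the pointer tip is at (586,475) and the clip spans x 294–366, with its fin around x 325. I pull most of the way.

```bash
python3 -m crank '{"finger_gap":[0, 0, 0, 0, 0], "sx":[0, 0, 0, 0, 0], "sy":[-0.8, -1.2, -1.4, -1.4, -1.2], "sz":[0, 0, 0, 0, 0], "rx":[0, 0, 0, 0, 0], "ry":[0, 0, 0, 0, 0], "rz":[0, 0, 0, 0, 0]}'
python3 -m crank '{"finger_gap":[0, 0, 0, 0], "sx":[0, 0, 0, 0], "sy":[-0.8, -0.4, 0, 0], "sz":[0, 0, 0, 0], "rx":[0, 0, 0, 0], "ry":[0, 0, 0, 0], "rz":[0, 0, 0, 0]}'
cat > lv.py <<'E'
from chk import *
print(disp(manip.state()["tool_pos"]))
im,d,p=grab("wrist")
for q,z in(("pointer",.158),("mark",.161)):
    print(q,[(round(m["conf"],2),np.round(m["centre"],1),disp(at_z(p,*m["centre"],z))) for m in manip.mark_of("wrist",q)[:2]])
u=im[120:200,205:300].astype(float)
u=np.clip((u/255)**.45*255,0,255).astype(np.uint8)
save("k3",u,7)
np.savez("k3",im=im,d=d)
E
python3 lv.py
```

```text
time: 16.98
tool_pos: [0.4878, -0.0066, 0.1857]
tool_rot: [0.004, 0.629, 0.777, 0.003]
contact_force: [9.5, 0.7, -4.0]
gripper_width: 0.247
grasp_force: 58.2
time: 17.48
tool_pos: [0.4822, -0.0078, 0.1857]
tool_rot: [0.004, 0.629, 0.777, 0.003]
contact_force: [9.5, 0.2, -3.5]
gripper_width: 0.243
grasp_force: 58.2
[-0.116   0.0002  0.1857]
pointer [(0.66, array([165.8, 334.4]), array([-0.0776,  0.0377,  0.158 ]))]
mark [(0.81, array([157.7, 314.3]), array([-0.0878,  0.0421,  0.161 ]))]
```

View pics/k3.png

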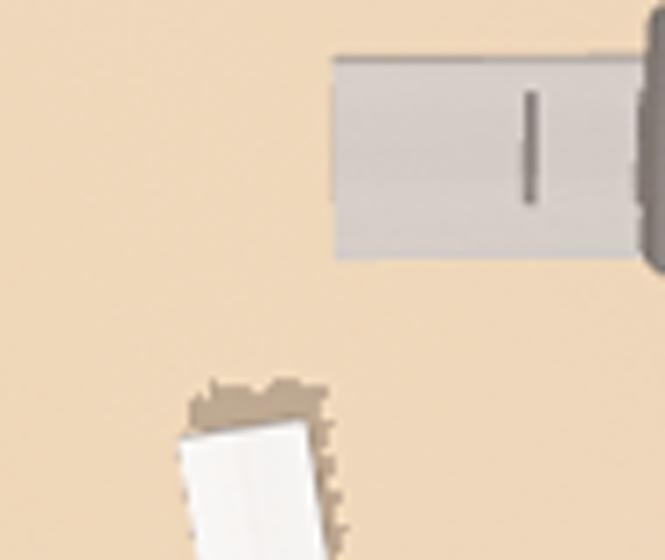

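The crop missed the pointer because the camera moved along with it; only the clip's near edge (645,150) shows. About 10 mm remains, so I pull 8 more and re-crop.

Converted, -0.003 m is -0.6, -0.002 m is -0.4.

```bash
python3 -m crank '{"finger_gap":[0, 0, 0, 0, 0], "sx":[0, 0, 0, 0, 0], "sy":[-0.6, -0.6, -0.4, 0, 0], "sz":[0, 0, 0, 0, 0], "rx":[0, 0, 0, 0, 0], "ry":[0, 0, 0, 0, 0], "rz":[0, 0, 0, 0, 0]}'
sed -i 's/120:200,205:300/125:205,285:380/' lv.py; python3 lv.py
```

```text
time: 18.25
tool_pos: [0.4745, -0.0095, 0.1857]
tool_rot: [0.004, 0.629, 0.777, 0.003]
contact_force: [9.6, 0.0, -3.8]
gripper_width: 0.244
grasp_force: 58.2
[-0.1238  0.0002  0.1857]
pointer [(0.63, array([165.7, 335. ]), array([-0.0851,  0.0377,  0.158 ]))]
mark [(0.85, array([156.6, 330.6]), array([-0.0882,  0.0426,  0.161 ]))]
```

View pics/k3.png

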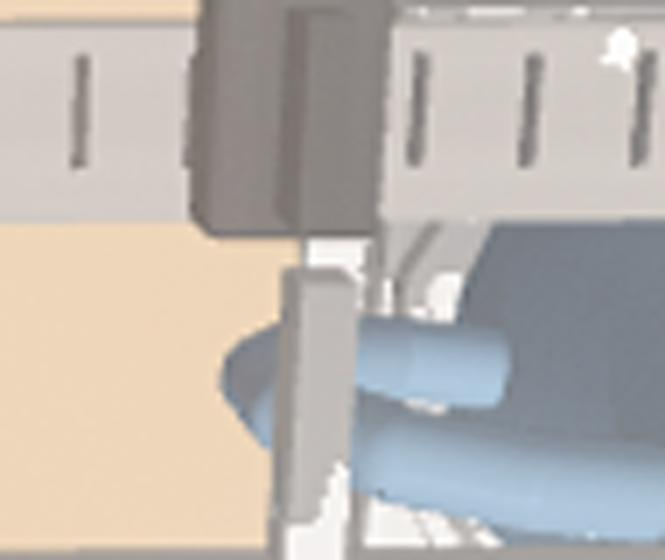

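Pointer tip top face spans about x 300–355 at y 270 in this crop, and the fin's left edge is at about x 303. They are nearly level, so I measure the edges in the depth map.

```bash
cat > fin.py <<'E'
from chk import *
f=np.load("k3.npz"); im,d=f["im"],f["d"]; p=manip.camera_params("wrist")
def row(r,c0,c1):
    P=np.array([disp(at_depth(p,r,c,d[r,c])) for c in range(c0,c1)])
    print("row",r)
    print(" col",np.arange(c0,c1)); print(" x",np.round(P[:,0]*1e3,1)); print(" y",np.round(P[0,1]*1e3,1),np.round(P[-1,1]*1e3,1)); print(" z",np.round(P[:,2]*1e3,1)); print(" g",im[r,c0:c1].sum(1))
for r in(130,140,150,156,166,175,185): row(r,310,345)
E
python3 fin.py
```

```text
row 130
 col [310 311 312 313 314 315 316 317 318 319 320 321 322 323 324 325 326 327
 328 329 330 331 332 333 334 335 336 337 338 339 340 341 342 343 344]
 x [-95.2 -94.4 -94.2 -93.9 -94.  -94.1 -93.7 -93.1 -92.6 -92.3 -91.8 -91.3
 -90.9 -90.3 -90.1 -89.5 -89.5 -89.6 -89.8 -89.3 -89.  -88.4 -88.  -87.6
 -86.9 -86.8 -84.3 -84.3 -83.3 -82.9 -82.7 -79.6 -79.6 -79.1 -78.4]
 y 52.9 52.9
 z [145.  143.4 144.7 146.2 148.9 151.9 152.  151.8 151.7 152.4 152.3 151.9
 152.3 151.9 153.1 152.4 154.5 157.  159.7 159.4 160.1 159.5 159.8 159.7
 158.9 160.2 152.3 154.  152.  152.3 153.2 143.9 145.6 145.6 144.9]
 g [475 478 463 178 140 153 184 193 206 200 199 199 200 198 194 180 134 142
 143 180 193 189 190 186 187 189 194 192 192 182 229 491 473 471 469]
row 140
 col [310 311 312 313 314 315 316 317 318 319 320 321 322 323 324 325 326 327
 328 329 330 331 332 333 334 335 336 337 338 339 340 341 342 343 344]
 x [-94.8 -94.3 -94.2 -93.9 -94.  -93.9 -93.6 -92.9 -92.6 -92.1 -91.6 -91.1
 -90.8 -90.3 -89.6 -89.6 -89.7 -89.4 -89.4 -89.  -88.6 -88.5 -87.5 -87.1
 -86.6 -84.6 -84.4 -83.7 -83.4 -82.5 -79.8 -79
[... 3438 characters left out ...]
8 319 320 321 322 323 324 325 326 327
 328 329 330 331 332 333 334 335 336 337 338 339 340 341 342 343 344]
 x [-65.7 -64.8 -63.9 -62.9 -61.8 -60.9 -59.8 -59.1 -57.8 -57.  -73.2 -72.8
 -72.6 -72.4 -88.  -88.1 -88.2 -88.  -87.7 -86.9 -86.7 -86.3 -85.5 -85.1
 -84.3 -65.7 -65.2 -64.6 -64.  -63.7 -63.  -62.5 -61.9 -61.  -60.6]
 y -15.2 10.6
 z [ -2.   -1.6  -1.   -1.2  -1.7  -1.5  -1.8  -0.4  -2.   -1.3  75.9  77.4
  79.6  81.6 150.7 153.4 155.9 156.8 157.6 156.3 157.5 157.7 156.6 157.
 155.7  89.   89.4  89.8  90.2  91.5  91.5  92.3  92.6  91.6  92.8]
 g [519 519 520 520 518 518 520 523 524 432 207 289 340 326 246 231 255 403
 400 395 394 397 395 396 397 310 236 235 228 224 241 246 249 238 232]
```

The fin spans x −89.4 to −86.6 (centre −88.0) and the pointer spans −88.1 to −84.2 (centre −86.2), so I pull 1.8 mm more.

The rows are not in the units I measure in: shifts go in units of 5 mm and turns go in units of 0.25 rad. I convert before sending: -0.001 m is -0.2, -0.0008 m is -0.16.

```bash
python3 -m crank '{"finger_gap":[0, 0, 0, 0], "sx":[0, 0, 0, 0], "sy":[-0.2, -0.16, 0, 0], "sz":[0, 0, 0, 0], "rx":[0, 0, 0, 0], "ry":[0, 0, 0, 0], "rz":[0, 0, 0, 0]}'
python3 lv.py
cat > edge.py <<'E'
from chk import *
f=np.load("k3.npz"); d=f["d"]; p=manip.camera_params("wrist")
def span(rows,z0,z1):
    out=[]
    for r in rows:
        P=np.array([disp(at_depth(p,r,c,d[r,c])) for c in range(300,360)])
        m=(P[:,2]>z0)&(P[:,2]<z1); out.append((P[m,0].min(),P[m,0].max()))
    return np.median(out,0)
a=span(range(140,157),.1575,.163); b=span(range(167,185),.1545,.160)
print("fin",a,a.mean(),"ptr",b,b.mean())
E
python3 edge.py
```

```text
time: 18.9
tool_pos: [0.4728, -0.0098, 0.1857]
tool_rot: [0.004, 0.629, 0.777, 0.003]
contact_force: [9.8, -0.2, -4.3]
gripper_width: 0.242
grasp_force: 58.2
[-0.1255  0.0001  0.1857]
pointer [(0.68, array([166.3, 331.4]), array([-0.0885,  0.0374,  0.158 ]))]
mark [(0.91, array([156.3, 335.9]), array([-0.0875,  0.0427,  0.161 ]))]
fin [-0.0895 -0.0867] -0.08807088443045172 ptr [-0.09   -0.0862] -0.08805270743394095
```

```bash
python3 chk.py; python3 edge.py; python3 -c "
from plant import manip; print(manip.job_done())"
```

```text
tcp [-0.1255  0.0001  0.1857]
top post_top [(0.59, array([-0.0269, -0.1129,  0.081 ]))]
top mug [(0.55, array([-0.2345, -0.0453,  0.026 ])), (0.37, array([0.0047, 0.0059, 0.026 ]))]
wrist post_top []
wrist mug [(0.9, array([-0.2226, -0.0448,  0.026 ])), (0.85, array([0.0002, 0.0003, 0.026 ]))]
fin [-0.0895 -0.0867] -0.08807077431916903 ptr [-0.09   -0.0862] -0.08805259897170264
the job is handed in; nothing more can be done
None
```

I handed the job in with the gripper still holding the gate: the mug's carrier reads centred under the spout with the mug upright, and the pointer is level with the clip's mark to about 0.1 mm; the hand-in returned no verdict, and one last low-confidence top-camera reading put the post about 18 mm short, against the wrist camera and the push force.

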